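Put the tuning fork set back into its fitted pan

ROBOT

A 7-joint arm with a two-finger parallel gripper is mounted at the origin on a cart in front of the work surface, level with it; the furniture and walls round the work are solid. World frame = base frame: x ahead of the robot, y to its left, z up, the work surface at z = 0. Lengths are in mm, angles in rad, forces in N, time in s.
With the tool pointing down it reaches from about 400 to 850 mm from the base axis. Payload 4.4 kg.
Tool frame: the origin (TCP) lies at the very end of the fingers, on their centre line; the grasp point (between the pads) lies 19 mm behind it; z points along the fingers, x is the direction in which the jaws open and shut, and the axes are right-handed (so a half turn about z gives the same grasp; the last joint's range is limited). The gripper opens to 94 mm and grips with 3 to 60 N. Pads are 16 mm wide; open, the fingers measure 119 mm over their backs; the gripper's body (75 mm by 177 mm) begins 78 mm behind the grasp point.
Start: joints at [-1.178, 0.628, 0.038, 1.517, -0.027, 0.996, -0.02], TCP at [287.846, 582.806, 205.478] pointing down, gripper open.
Joint ranges: [-3.06, 3.06], [-0.37, 2.12], [-1.25, 1.32], [0.18, 2.47], [-1.1, 4.24], [0.23, 1.98], [-2.94, 2.94]. Speed limits (rad/s): [2.57, 2.57, 3.14, 3.14, 3.14, 3.14, 3.14].

INTERFACE

Orientations are given as [roll, pitch, yaw] about the fixed x, y, z axes, in that order (R = Rz(yaw) Ry(pitch) Rx(roll)).
In Python, from rig import manip gives the robot as it stands.
- The arm moves only by the tool jog_arm, never from a script. Its argument "series" is a list of rows, each a list of 7 numbers: the shift along the world's x, y, z in cm, then the turn, a rotation vector about the world's x, y, z in degrees, then the opening, from 0 (shut) to 1 (fully open). In form: [[dx, dy, dz, ax, ay, az, claw], ...]. A call has 1 to 20 rows; each row is the pose to reach, as a shift and turn from the pose commanded when the call began; what a row does not reach only later rows make up. A row lasts 1/8 s, in which the tool goes at most 62.5 mm and 10.7 degrees, less where a joint would pass 70% of its speed; a pose out of reach is approached as far as the arm can. A call with a gripper value outside its range is refused whole. The fingers move at their own pace and stop on an object; the grip force is fixed at half the most. Time passes only in rows, so rows that repeat a pose let the fingers close. It gives the time, the measured TCP pose, the force and the opening at its end, in the units of the state.
- manip.sense(): the state, without advancing time (a new reading comes with each control period).
- manip.capture(name): name is "side" or "top"; returns a dict with "color" (384x512x3 uint8, red, green, blue), "depth" (384x512 float32, mm along the optical axis (not along the pixel's ray), 0 where there is no reading), "intrinsics" (3x3 intrinsics, pixels), "extrinsics" (4x4, takes a point from world to camera coordinates). Camera axes: x right, y up, looking along -z (the intrinsics and any distortion apply to the point x, -y, -z); pixel columns grow to the right and rows downward; lengths in mm; the calibration is good to about 2 mm. A picture is of the moment at which its call begins.
- manip.sign_off(): hands the job in, once; it reports no verdict.
Trained networks look in the newest picture that a camera, given by its name, has taken for a name from the list of things; names that differ only in an ending like _2 or _b are one class to them, and where a whole thing is asked for, a point or a joint stands for the part that bears it (a point fixed in the world has none). Each returns a list of dicts, best first, with "p" (0 to 1); they miss things now and then, are a little off and sometimes report something else, mostly with a low value. They report only what shows in the picture. A call takes as long as a camera call.
- manip.boxes_of(camera, name): "box" ([left, top, width, height] in pixels, round what is visible of it).
The state is a dict: "time_s": time; "joint_positions": joint angles; "dq": joint speeds; "tau": joint torques, N m; "tcp_pos": TCP position; "orientation": TCP orientation; "wrist_force": force on the tool from outside, world axes, zero at the start; "ft_torque": the same for the moment, N m; "gripper_width": opening from 0.0 (shut) to 1.0 (fully open).
Only numpy, scipy, OpenCV 4.12 (cv2) and the standard library are available. Lean on these libraries where they do the work, as an engineer would, in place of code of your own. Each camera call takes 0.05 s, during which the arm holds its last target.

TASK

Put the set of tuning forks away: pull the four forks one by one out of the sprung clips of the grey rack and lay each one into the recess of its own length in the dark foam beds, shortest fork in the shortest recess and so on to the longest, stem in the narrow part, lying fully down. Leave the throat mirror and the tongue spatula in their clips.

Things in the scene. Friction and masses are not known exactly. Their poses are not given: they have to be found in the camera images.
- fork_xs: shortest of the four tuning forks, bare aluminium, round stem and two tines, 122 mm long, tips at x = 80 mm. Origin on the stem's axis where the clip holds it; x along the fork to the tips, z up. Foot x = -42, yoke 8 to 19, straight tines from there, 22 wide over both (y), 10 thick (z -5 to 5). All forks the same but for length.
- fork_s: second shortest of the four tuning forks, bare aluminium, round stem and two tines, 147 mm long, tips at x = 105 mm. Forks start lying level in the sprung clips of a grey rack (six clips, 50 mm apart), axis 30 mm above the worktop. A clip spans x = -5 to 5, rises 10 mm above the axis and lets go at a straight upward pull of 2 to 5 N.
- fork_m: second longest of the four tuning forks, bare aluminium, round stem and two tines, 172 mm long, tips at x = 130 mm. Grip any fork across both tines (along y) at about x = 28 mm: there the rack is open from x = 8 to 58, down to 4 mm above the worktop; the next instrument is at least 28 mm off.
- fork_l: longest of the four tuning forks, bare aluminium, round stem and two tines, 197 mm long, tips at x = 155 mm. Same axes and stem as the shortest fork.
- bed_xs: dark foam bed (light grey recess floor) with the shortest of the four recesses, 136 mm long, tine slot ending at x = 87 mm. Origin on its underside (3 mm above worktop) below the clip point of its seated fork, x toward the tine end, z up. All beds: 227 x 48.5 x 24 mm high, recess floor z = 14; a seated fork's origin is at x 0, y 0, z 19, x axes parallel.
- bed_s: dark foam bed (light grey recess floor) with the second shortest of the four recesses, 161 mm long, tine slot ending at x = 112 mm. All beds: stem slot 21 mm wide from x = -49 to 6, then an open cross channel for the fingers (floor z = 4) to x = 50, then the tine slot, 36 mm wide.
- bed_m: dark foam bed (light grey recess floor) with the second longest of the four recesses, 186 mm long, tine slot ending at x = 137 mm. All recesses have a 3 mm chamfer along the sides of their mouth. The four beds lie side by side, 50 mm apart, fixed in a low steel pan, in any order.
- bed_l: dark foam bed (light grey recess floor) with the longest of the four recesses, 211 mm long, tine slot ending at x = 162 mm. Same axes and outer size as the others.
- mirror: throat mirror that stays in its clip in the rack: the same round handle as the forks, a single thin shank and a round mirror of 23 mm at the end. Origin on the handle's axis at the clip, x to the mirror end (x = 123 mm).
- spatula: tongue spatula that stays in its clip in the rack: the same round handle, then one solid flat blade 18 mm wide, 3 mm thick, without a slot, to x = 133 mm. Origin on the handle's axis at the clip, x to the blade end.

How it is judged:
By the outcome, as a careful person would: the job done as asked, in the order asked, and still so for the second after the job is handed in, with the robot touching nothing.
It also fails if it takes over 104 s, if anything falls off the work surface, if the arm or the gripper's body presses on something with over 40 N, if the wrist force passes 120 N, or if a joint passes its speed limit or range.

## Working session

There is one attempt and no reset: what is moved stays moved. The work goes in short steps, Python scripts to look and compute and a tool call to move; the robot and the scene stay as the last step left them, time stands still between calls to the robot, and variables do not carry over. Pictures are saved under pics/ and viewed, and the job is handed in when it is done.

Besides the shell and the picture viewer there is one more tool, called by a JSON object that holds its "name" and its "arguments". jog_arm: Moves the arm, as the interface text tells. Its arguments: {"type":"object","properties":{"series":{"type":"array","items":{"type":"array","items":{"type":"number"}}}},"required":["series"]}

```bash
mkdir -p pics; ls; python3 - <<'E'
from rig import manip
import cv2
s=manip.sense()
for k,v in s.items(): print(k,v)
for c in ("side","top"):
    d=manip.capture(c); cv2.imwrite(f"pics/{c}0.png",cv2.resize(d["color"][:,:,::-1],(768,576)))
    print(c,d["intrinsics"],d["extrinsics"])
    for n in "fork_xs fork_s fork_m fork_l bed_xs bed_s bed_m bed_l mirror spatula".split():
        print(n,[(r["box"],round(r["p"],2)) for r in manip.boxes_of(c,n)[:3]])
E
```

```text
pics
time_s 0.0
joint_positions [-1.17776057  0.62934024  0.03844172  1.51838061 -0.02698241  0.99629759
 -0.02000778]
dq [-0.00106456  0.00145629 -0.00084694  0.0001095  -0.00189708 -0.00115787
 -0.00106257]
tau [ 8.89079274e-04 -5.49725246e+01  1.14451177e+00 -1.86634362e+01
 -5.20770648e-02  2.34519609e-02  1.20636132e-04]
tcp_pos [287.56625527 582.16939259 204.55392155]
orientation [3.14155285e+00 1.90733551e-03 1.11196223e+00]
wrist_force [ 0.3722861  -0.46364483  0.28682584]
ft_torque [-0.021216   -0.05442733  0.01797408]
gripper_width 0.9993048139356369
side [[465.62414405   0.         255.88345895]
 [  0.         465.62414405 193.42515477]
 [  0.           0.           1.        ]] [[-9.99464327e-01  3.10089404e-02  1.04644069e-02  5.17574166e+02]
 [-1.14511987e-02 -6.30889829e-01  7.75787918e-01 -1.07909568e+02]
 [ 3.06582492e-02  7.75252519e-01  6.30906969e-01 -1.10311614e+03]
 [ 0.00000000e+00  0.00000000e+00  0.00000000e+00  1.00000000e+00]]
fork_xs [([228.4, 218.7, 52.5, 12.5], 0.65)]
fork_s [([217.9, 283.6, 74.1, 14.2], 0.75), ([208.6, 231.1, 76.9, 16.5], 0.57), ([197.6
[... 1339 characters left out ...]
), ([161.7, 162.1, 8.1, 47.4], 0.64), ([213.7, 147.7, 10.2, 58.4], 0.55)]
fork_l [([192.0, 141.8, 16.4, 69.4], 0.76), ([161.7, 162.1, 8.1, 47.4], 0.64), ([213.7, 147.7, 10.2, 58.4], 0.55)]
bed_xs [([322.4, 128.9, 24.7, 77.2], 0.78)]
bed_s [([306.0, 132.1, 27.0, 74.8], 0.66), ([272.0, 132.5, 23.7, 77.9], 0.65), ([287.0, 129.5, 30.1, 81.2], 0.61)]
bed_m [([306.0, 132.1, 27.0, 74.8], 0.66), ([272.0, 132.5, 23.7, 77.9], 0.65), ([287.0, 129.5, 30.1, 81.2], 0.61)]
bed_l [([306.0, 132.1, 27.0, 74.8], 0.66), ([272.0, 132.5, 23.7, 77.9], 0.65), ([287.0, 129.5, 30.1, 81.2], 0.61)]
mirror [([143.7, 151.9, 8.0, 58.1], 0.58)]
spatula [([176.6, 149.5, 9.4, 60.6], 0.72), ([324.4, 127.7, 24.7, 78.5], 0.35)]
```

View pics/side0.png

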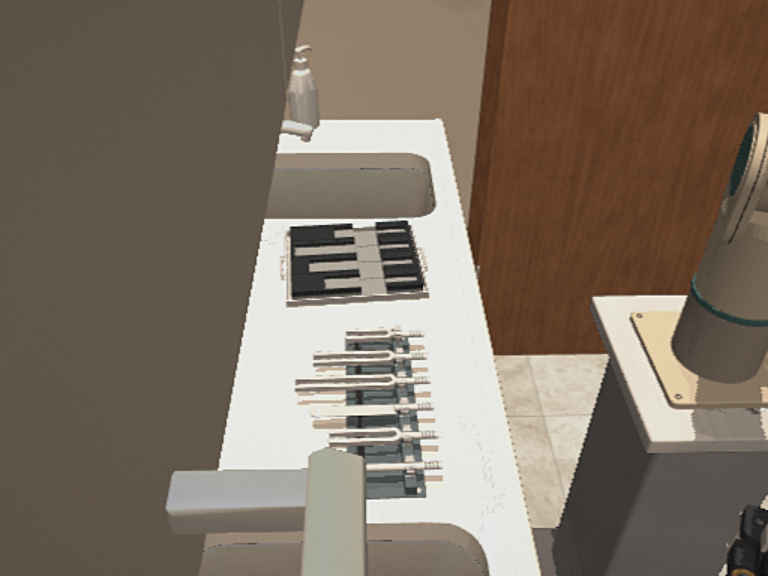

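View pics/top0.png

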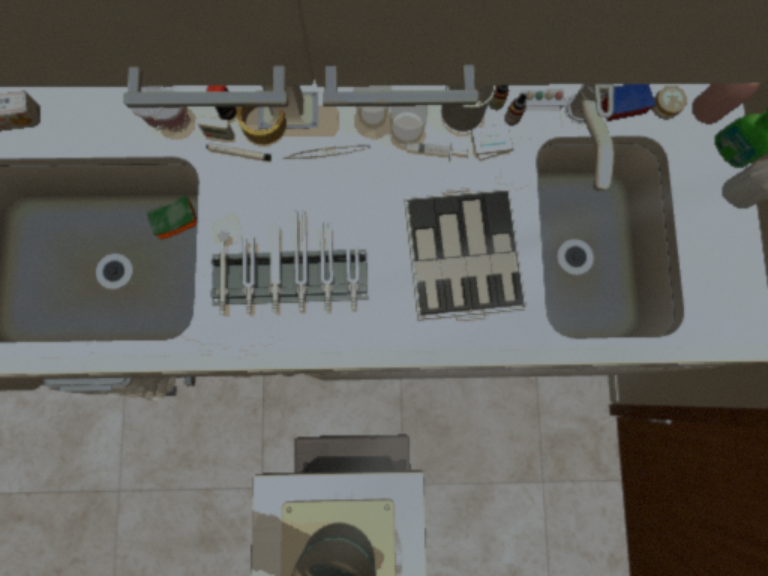

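```bash
cat > h.py <<'E'
from rig import manip
import numpy as np, cv2
def cap(c):
    d=manip.capture(c); K=d["intrinsics"]; T=d["extrinsics"]; z=d["depth"]
    v,u=np.mgrid[0:384,0:512]
    X=np.stack([(u-K[0,2])*z/K[0,0],-(v-K[1,2])*z/K[1,1],-z],-1)
    W=(X-T[:3,3])@T[:3,:3]
    W[z==0]=np.nan
    return d,W
def proj(d,P):
    P=np.atleast_2d(P); K=d["intrinsics"];T=d["extrinsics"]
    c=P@T[:3,:3].T+T[:3,3]; 
    return np.stack([K[0,0]*c[:,0]/-c[:,2]+K[0,2],K[1,1]*-c[:,1]/-c[:,2]+K[1,2]],-1)
E
python3 - <<'E'
from h import *
d,W=cap("top"); 
np.savez("top.npz",c=d["color"],W=W); 
for (u,v) in [(130,130),(140,65),(270,65),(320,65),(180,175),(250,175),(310,175),(350,180),(297,135),(400,75),(405,110)]:
    print(u,v,W[v,u].round(0))
c=d["color"][110:220,130:250]; cv2.imwrite("pics/rack_top.png",cv2.resize(c[:,:,::-1],None,fx=6,fy=5.4,interpolation=cv2.INTER_CUBIC))
c=d["color"][120:220,255:360]; cv2.imwrite("pics/bed_top.png",cv2.resize(c[:,:,::-1],None,fx=6,fy=6,interpolation=cv2.INTER_CUBIC))
d,W=cap("side"); np.savez("side.npz",c=d["color"],W=W)
for (u,v) in [(130,320),(215,320),(225,350),(100,100),(100,250),(190,200),(200,240),(250,340),(170,380)]: print(u,v,W[v,u].round(0))
c=d["color"][210:340,180:300]; cv2.imwrite("pics/rack_side.png",cv2.resize(c[:,:,::-1],None,fx=6,fy=4.6,interpolation=cv2.INTER_CUBIC))
c=d["color"][140:210,180:300]; cv2.imwrite("pics/bed_side.png",cv2.resize(c[:,:,::-1],None,fx=6,fy=6,interpolation=cv2.INTER_CUBIC))
E
```

```text
130 130 [ 766.  344. -193.]
140 65 [556.  74. 666.]
270 65 [ 555. -100.  664.]
320 65 [ 896. -299.   16.]
180 175 [550. 128.  29.]
250 175 [553. -75.   0.]
310 175 [ 547. -253.   14.]
350 180 [ 533. -374.    1.]
297 135 [ 666. -217.   31.]
400 75 [ 794. -490.  150.]
405 110 [ 684. -486.  172.]
130 320 [582. 690. 663.]
215 320 [558. 693. 666.]
225 350 [555. 702. 665.]
100 100 [588. 657. 714.]
100 250 [588. 684. 684.]
190 200 [ 681. -138.   15.]
200 240 [649. -10.  -0.]
250 340 [537. 260.  -1.]
170 380 [696. 284. -96.]
```

View pics/rack_top.png

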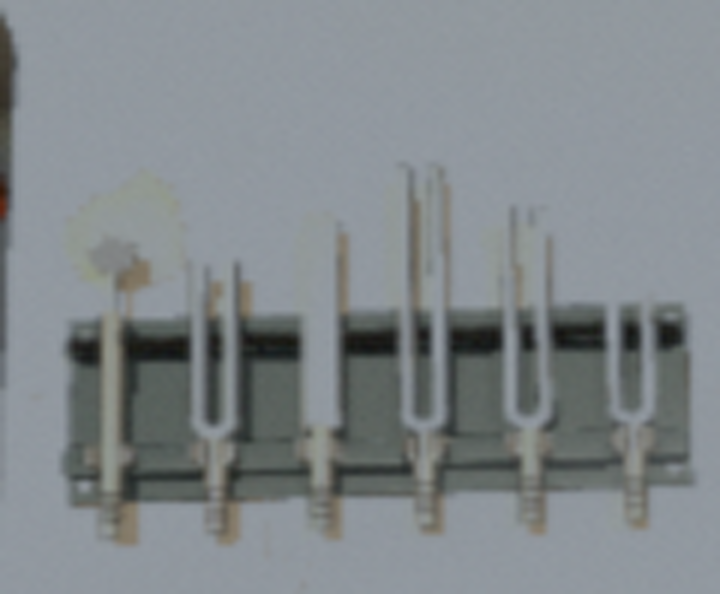

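View pics/bed_top.png

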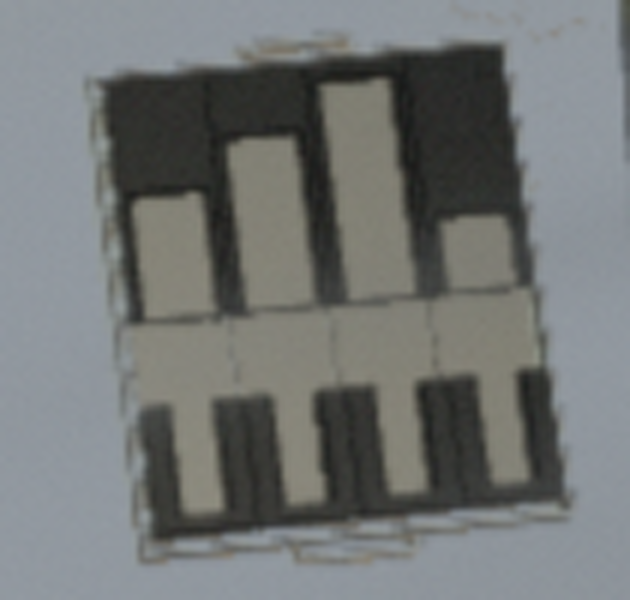

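View pics/rack_side.png

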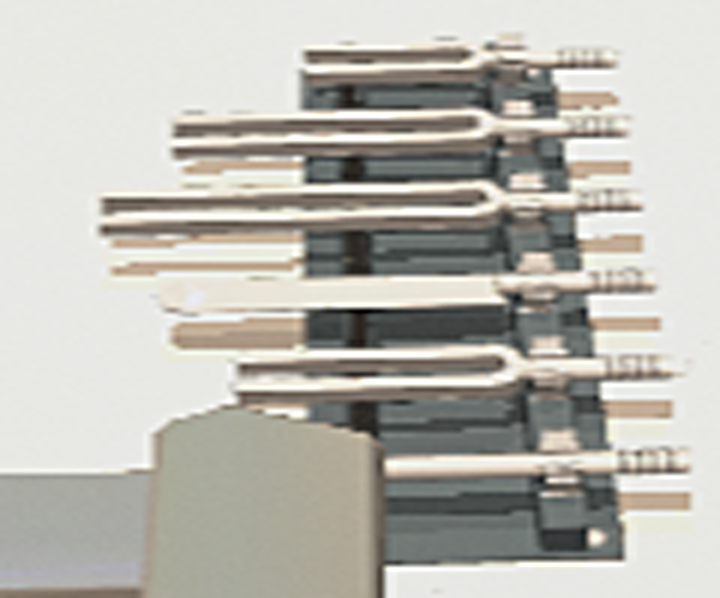

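View pics/bed_side.png

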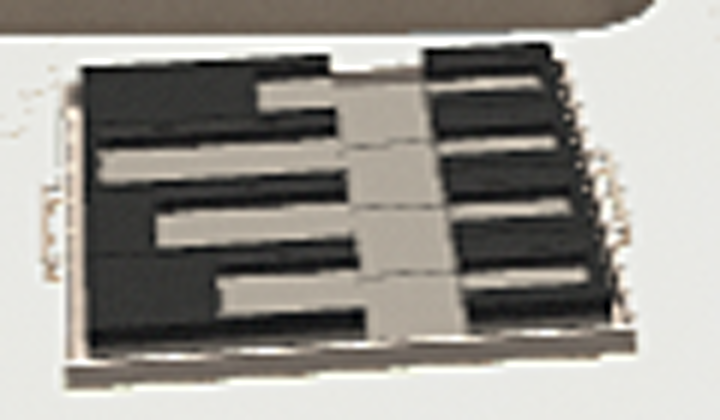

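```bash
python3 - <<'E'
import numpy as np
for f in ("top","side"):
    W=np.load(f+".npz")["W"].reshape(-1,3); W=W[~np.isnan(W[:,0])]
    m=(W[:,2]>20)&(W[:,2]<50)&(W[:,0]>430)&(W[:,0]<760)&(W[:,1]<270)&(W[:,1]>-60)
    P=W[m]; print(f,len(P))
    im=np.histogram2d(P[:,0],P[:,1],bins=[np.arange(430,761,5),np.arange(-60,271,5)])[0]
    for i in range(im.shape[0]-1,-1,-1): print(int(430+5*i),"".join(".123456789#"[min(int(c),10)] for c in im[i][::-1]))
E
```

```text
top 2136
755 ..................................................................
750 ..................................................................
745 ..................................................................
740 ..................................................................
735 ..................................................................
730 ..................................................................
725 ..................................................................
720 ..................................................................
715 ..................................................................
710 ..................................................................
705 ..................................................................
700 ..................................................................
695 ..................................................................
690 ..................................................................
685 ..................................................................
680 ......................
[... 7590 characters left out ...]
....361.......66........59........17........53........53.....
470 .........663.......58........55........36........62........47.....
465 .........631.......38........77........471.......441.......45.....
460 .........3#1.......482.......542.......36........63........53.....
455 .........68........452.......36........35........64........22.....
450 .........362.......262.......22........121........1...............
445 ..................................................................
440 ..................................................................
435 ..................................................................
430 ..................................................................
```

```bash
python3 - <<'E'
import numpy as np
names=["mirror","s","spat","l","m","xs"]; tip=[123,105,133,155,130,80]
def data(f):
    W=np.load(f+".npz")["W"].reshape(-1,3); W=W[~np.isnan(W[:,0])]
    return W[(W[:,2]>27)&(W[:,2]<45)&(W[:,0]>430)&(W[:,0]<680)&(W[:,1]<270)&(W[:,1]>-60)]
y0=[219,171,121,71,22,-28]
for f in ("top","side"):
    P=data(f); print(f)
    for n,t,y in zip(names,tip,y0):
        Q=P[abs(P[:,1]-y)<22]
        st=Q[(Q[:,0]>455)&(Q[:,0]<478)]
        sy,sx,sz=st[:,1].mean(),st[:,0].mean(),st[:,2].max()
        Q=Q[abs(Q[:,1]-y)<17]
        r=[]
        for a in np.arange(515,650,15):
            if 548<=a+15 and a<=565: continue
            R=Q[(Q[:,0]>=a)&(Q[:,0]<a+15)]
            if len(R)>8:
                lo=np.percentile(R[:,1],4);hi=np.percentile(R[:,1],96); r.append((a+7,(lo+hi)/2,hi-lo))
        r=np.array(r)
        print(n,"stem x%.0f y%.1f w%.1f z%.1f"%(sx,sy,np.ptp(np.percentile(st[:,1],[4,96])),sz),"xmin/max",Q[:,0].min().round(1),Q[:,0].max().round(1),"tine",[(int(a),round(b,1),round(c,1)) for a,b,c in r], "z",np.median(Q[:,2]).round(1))
E
```

```text
top
mirror stem x467 y217.2 w8.5 z38.2 xmin/max 453.7 615.8 tine [(522, np.float64(218.3), np.float64(6.5)), (537, np.float64(218.2), np.float64(6.3)), (597, np.float64(220.7), np.float64(16.5)), (612, np.float64(220.3), np.float64(16.7))] z 34.5
s stem x466 y167.0 w9.0 z37.0 xmin/max 454.0 600.1 tine [(522, np.float64(167.9), np.float64(20.2)), (537, np.float64(168.4), np.float64(20.1)), (582, np.float64(169.4), np.float64(20.8)), (597, np.float64(169.7), np.float64(20.4))] z 35.0
spat stem x466 y117.2 w6.5 z38.3 xmin/max 455.1 628.2 tine [(522, np.float64(118.7), np.float64(17.0)), (537, np.float64(119.1), np.float64(17.3)), (582, np.float64(121.0), np.float64(14.9)), (597, np.float64(121.3), np.float64(14.9)), (612, np.float64(121.4), np.float64(14.8)), (627, np.float64(121.0), np.float64(12.9))] z 30.1
l stem x467 y67.7 w8.9 z39.1 xmin/max 457.2 651.1 tine [(522, np.float64(67.8), np.float64(19.6)), (537, np.float64(68.0), np.float64(19.5)), (582, np.float64(71.0), np.float64(20.5)), (597, np.float64(70.9), np.float64(20.5)), (612, np.float64(70.8), np.float64(20.8)), (627, np.fl
[... 1512 characters left out ...]
)), (597, np.float64(70.8), np.float64(20.9)), (612, np.float64(71.2), np.float64(21.2)), (627, np.float64(71.7), np.float64(20.9)), (642, np.float64(71.1), np.float64(21.2))] z 34.3
m stem x467 y19.6 w6.7 z38.1 xmin/max 454.8 627.2 tine [(522, np.float64(19.3), np.float64(20.2)), (537, np.float64(20.5), np.float64(20.0)), (582, np.float64(19.6), np.float64(22.0)), (597, np.float64(21.1), np.float64(19.9)), (612, np.float64(22.2), np.float64(20.8)), (627, np.float64(21.4), np.float64(21.0))] z 34.3
xs stem x468 y-30.0 w7.7 z38.3 xmin/max 458.2 578.0 tine [(522, np.float64(-30.8), np.float64(19.5)), (537, np.float64(-31.1), np.float64(21.8)), (582, np.float64(-30.2), np.float64(21.0))] z 34.3
```

```bash
python3 - <<'E'
import numpy as np
for f in ("top","side"):
    W=np.load(f+".npz")["W"].reshape(-1,3); W=W[~np.isnan(W[:,0])]
    m=(W[:,0]>420)&(W[:,0]<720)&(W[:,1]<-120)&(W[:,1]>-350)
    P=W[m]; print(f,len(P))
    bx=np.arange(430,711,6);by=np.arange(-348,-123,5)
    n=np.histogram2d(P[:,0],P[:,1],bins=[bx,by])[0]
    im=np.histogram2d(P[:,0],P[:,1],bins=[bx,by],weights=P[:,2])[0]/np.maximum(n,1)
    for i in range(im.shape[0]-1,-1,-1): print(int(bx[i]),"".join("%3d"%round(c) if k else "  ." for c,k in zip(im[i][::-1],n[i][::-1])))
E
```

```text
top 17827
700   2  2  0 -2  0  2 -3  0  1  1  1  2  1 -1  2  0  2 -1  1  4 10  .  .  5  3  6  6  5  .  0  3  2  0  3 -3  0  3  2 -1  3  3  4  .  6
694   1  0  2 -1  1 -1  1  3  2  2  1 -1  0  1  1  0  2 12  4  3 11  5  8  3  4  1  4  . 12  .  2  1  . 12 11 13  9 13 11 13 12  8 11 12
688   0 -2  3  0  0  1  2  2  1 -1  0  1  1 12  3 11 12  8  . 13 15 13 12  7 14 17 14 15 13 12 17 12 14  9 11  9  9  .  .  .  .  .  . 15
682  -1  6 13  .  .  . 11 14 13 12 17 15 14 16 12 10 10 14 14 17 13 12 21  .  .  .  .  .  . 27 27 27 28 25 28 29 25 27 27 27 27 27 25 17
676   1  6  8 12 15 13 15  . 13  . 24  .  . 25 25  . 27 27 27 25 26 26 25 28 27 24 26 25 26 26 21 25 26 25 26 26 29 28 28 30 29 26 29 13
670   1  8  2 23 27 28 29 27 28 23 28 29 27 28 30 28 27 27 28 28 27 29 28 28 24 16 20 18 20 17 16 22 28 29 24 27 27 27 29 28 30 27 29 15
664   1 10  3 21 28 28 27 26 28 30 28 27 29 24 28 31 26 29 28 26 27 28 27 26 20 19 21 17 18 17 16 19 27 27 27 27 27 27 28 28 27 28 29 17
658  -1  9  3 16 28 27 31 29 26 29 25 28 27 25 28 28 30 26 29 25 28 27 29 26 26 18 18 18 18 18 18 18 28 29 30 28 27 24 25 28 26 28 
[... 10823 characters left out ...]
 28 29 28 28 30
454  -1  2  2  0  0  8 18 22 28 27 31 25 22 25 25 28 28 27  . 27 28 27 28  . 27 28 27  . 28 29 28 28 28 28 27  .  . 28  .  .  .  5  7 13
448   .  1  0  1  3  8 20 24 29 26 28 27 27 28 28 28 27 28  . 26  .  . 27  .  .  5 12 13 14  .  9  5 15  .  6 12 17 17 11  8 15 17 16  2
442   0  1 -1  2  .  8  4 16  9 29  5  .  7  8 16 16  6 12  . 12  9 13  9 10 16 17  .  8  0  . 13  7  9  . -1 -3  1  1  .  2  2  1  1  1
436   0  2  1  2  1  8 10 15 10 11 12 14 16  9  .  . 15  2  4  1  7  8  6 12 15  2  7  0 12  1  6 12  8  2  .  .  4  2  0  1  2  2  .  0
430   0  1  2  2  2  1  1  1  1  1  3  1  0  2  0  0  2  0  1  2  1  7  3  2  9  3  4  2  3  3  0 -1  1  1  1  1  0  3  0  0  0  1  3  2
```

```bash
cat > bedfit.py <<'E'
import numpy as np
from scipy.optimize import minimize
def zmodel(P,p):
    x0,y0,a=p; c,s=np.cos(a),np.sin(a)
    dx,dy=P[:,0]-x0,P[:,1]-y0; X=c*dx+s*dy; Y=-s*dx+c*dy   # Y=+ to left ; origin = bed 's' (leftmost)
    z=np.full(len(P),0.)
    ends=[112,137,162,87]
    for k,e in enumerate(ends):
        y=Y+50*k; m=abs(y)<25
        zz=np.full(m.sum(),27.); xx=X[m]; yy=abs(y[m])
        zz[(xx>-49)&(xx<6)&(yy<10.5)]=17; zz[(xx>6)&(xx<50)]=7; zz[(xx>=50)&(xx<e)&(yy<18)]=17
        z[m]=zz
    out=(abs(X-60)>200); z[out]=0
    return z,X,Y
if __name__=="__main__":
  for f in ("top","side","both"):
    P=np.concatenate([np.load(g+".npz")["W"].reshape(-1,3) for g in (("top","side") if f=="both" else (f,))]); P=P[~np.isnan(P[:,0])]
    def cost(p):
        z,X,Y=zmodel(P,p)
        m=(X>-46)&(X<168)&(Y<22)&(Y>-172)&(P[:,2]<40)
        return np.mean(np.minimum(abs(P[m,2]-z[m]),8))
    best=min((minimize(cost,[507+dx,-160+dy,a],method="Nelder-Mead",options=dict(initial_simplex=np.array([[507+dx,-160+dy,a],[513+dx,-160+dy,a],[507+dx,-154+dy,a],[507+dx,-160+dy,a+.05]])) ) for dx in(-6,0,6) for dy in(-6,0,6) for a in(.05,.1)),key=lambda r:r.fun)
    x0,y0,a=best.x; print(f,best.x.round(4),best.fun)
    for k,n in enumerate(["s","m","l","xs"]):
        o=np.array([x0+50*k*np.sin(a),y0-50*k*np.cos(a)]); g=o+28*np.array([np.cos(a),np.sin(a)]); print(n,o.round(1),g.round(1))
E
python3 bedfit.py
```

```text
top [ 5.063664e+02 -1.811646e+02  8.180000e-02] 2.0753523009428507
s [ 506.4 -181.2] [ 534.3 -178.9]
m [ 510.5 -231. ] [ 538.4 -228.7]
l [ 514.5 -280.8] [ 542.4 -278.5]
xs [ 518.6 -330.7] [ 546.5 -328.4]
side [ 5.056063e+02 -1.832004e+02  8.180000e-02] 2.3565096857283976
s [ 505.6 -183.2] [ 533.5 -180.9]
m [ 509.7 -233. ] [ 537.6 -230.7]
l [ 513.8 -282.9] [ 541.7 -280.6]
xs [ 517.9 -332.7] [ 545.8 -330.4]
both [ 5.059812e+02 -1.815709e+02  8.010000e-02] 2.229128445178103
s [ 506.  -181.6] [ 533.9 -179.3]
m [ 510.  -231.4] [ 537.9 -229.2]
l [ 514.  -281.2] [ 541.9 -279. ]
xs [ 518.  -331.1] [ 545.9 -328.8]
```

{"name": "jog_arm", "arguments": {"series": [[23.9, -61.3, -8.5, 0, 0, 27.4, 0.43], [23.9, -61.3, -8.5, 0, 0, 27.4, 0.43], [23.9, -61.3, -8.5, 0, 0, 27.4, 0.43], [23.9, -61.3, -8.5, 0, 0, 27.4, 0.43], [23.9, -61.3, -8.5, 0, 0, 27.4, 0.43], [23.9, -61.3, -8.5, 0, 0, 27.4, 0.43], [23.9, -61.3, -8.5, 0, 0, 27.4, 0.43], [23.9, -61.3, -8.5, 0, 0, 27.4, 0.43], [23.9, -61.3, -8.5, 0, 0, 27.4, 0.43], [23.9, -61.3, -8.5, 0, 0, 27.4, 0.43], [23.9, -61.3, -8.5, 0, 0, 27.4, 0.43], [23.9, -61.3, -8.5, 0, 0, 27.4, 0.43], [23.9, -61.3, -8.5, 0, 0, 27.4, 0.43], [23.9, -61.3, -8.5, 0, 0, 27.4, 0.43], [23.9, -61.3, -8.5, 0, 0, 27.4, 0.43]]}}

```text
time_s: 3.08
tcp_pos: [526.8, -28.8, 120.7]
orientation: [3.141, -0.0, 1.592]
wrist_force: [0.1, 0.1, 0.0]
gripper_width: 0.433
```

```bash
python3 - <<'E'
from h import *
s=manip.sense(); print(s["tcp_pos"],s["orientation"],s["joint_positions"].round(3) if hasattr(s["joint_positions"],"round") else s["joint_positions"])
for c in ("top","side"):
    d,W=cap(c); p=proj(d,s["tcp_pos"])[0]; print(c,p)
    u,v=p.astype(int); u0=max(u-60,0);v0=max(v-50,0)
    im=cv2.resize(d["color"][v0:v0+100,u0:u0+120,::-1],None,fx=6,fy=6,interpolation=cv2.INTER_CUBIC)
    cv2.circle(im,tuple(int(t) for t in ((p[0]-u0)*6,(p[1]-v0)*6)),3,(0,0,255),-1)
    cv2.imwrite(f"pics/a_{c}.png",im)
E
```

```text
[526.75086905 -28.83391987 120.72885487] [ 3.14138254e+00 -3.80413702e-04  1.59238741e+00] [ 0.077  0.574 -0.111  1.941  0.102  0.632  1.494]
top [232.90588966 174.9770332 ]
side [252.04125359 194.3673006 ]
```

View pics/a_side.png

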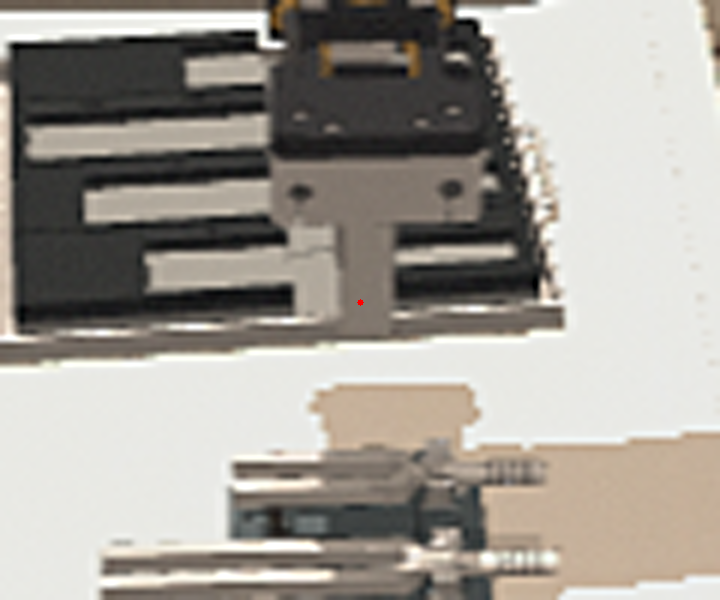

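View pics/a_top.png

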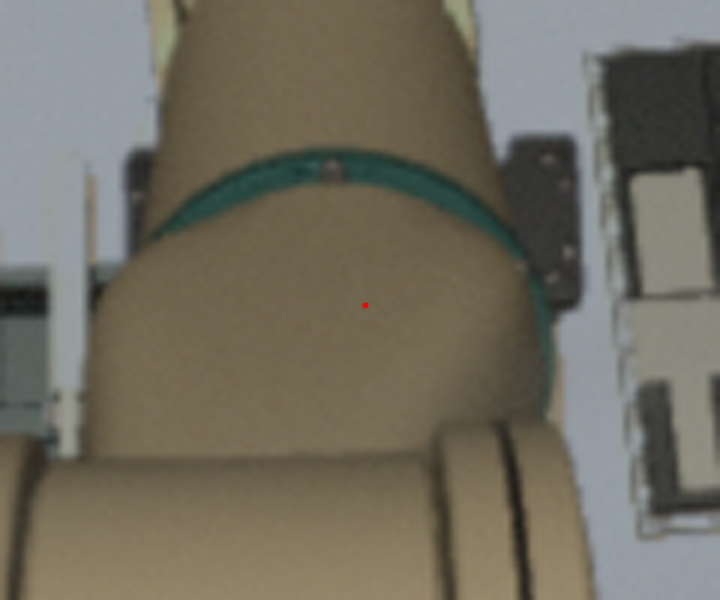

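{"name": "jog_arm", "arguments": {"series": [[0, 0, -5, 0, 0, 0, 0.43], [0, 0, -7.0, 0, 0, 0, 0.43], [0, 0, -7.0, 0, 0, 0, 0.43], [0, 0, -7.0, 0, 0, 0, 0.43]]}}

```text
time_s: 3.68
tcp_pos: [527.5, -30.0, 51.2]
orientation: [3.14, -0.0, 1.591]
wrist_force: [-0.3, 0.4, 1.0]
gripper_width: 0.433
```

{"name": "jog_arm", "arguments": {"series": [[-0.05, -0.04, -1.8, 0, 0, 0, 0.43], [-0.05, -0.04, -3.0, 0, 0, 0, 0.43], [-0.05, -0.04, -3.4, 0, 0, 0, 0.43], [-0.05, -0.04, -3.4, 0, 0, 0, 0.43]]}}

```text
time_s: 4.18
tcp_pos: [526.5, -30.5, 16.6]
orientation: [3.141, -0.0, 1.59]
wrist_force: [-0.2, -0.4, 0.3]
gripper_width: 0.427
```

{"name": "jog_arm", "arguments": {"series": [[0, 0, 0, 0, 0, 0, 0.1], [0, 0, 0, 0, 0, 0, 0.1], [0, 0, 0, 0, 0, 0, 0.1], [0, 0, 0, 0, 0, 0, 0.1], [0, 0, 0, 0, 0, 0, 0.1]]}}

```text
time_s: 4.8
tcp_pos: [526.7, -30.8, 16.8]
orientation: [3.141, 0.0, 1.59]
wrist_force: [0.4, -0.8, 3.2]
gripper_width: 0.23
```

{"name": "jog_arm", "arguments": {"series": [[0, 0, 0.4, 0, 0, 0, 0.1], [0, 0, 0.8, 0, 0, 0, 0.1], [0, 0, 1.2, 0, 0, 0, 0.1], [0, 0, 1.6, 0, 0, 0, 0.1], [0, 0, 2.5, 0, 0, 0, 0.1], [0, 0, 5, 0, 0, 0, 0.1], [0, 0, 5, 0, 0, 0, 0.1]]}}

```text
time_s: 5.68
tcp_pos: [527.9, -30.5, 68.3]
orientation: [3.138, -0.0, 1.59]
wrist_force: [-0.2, -0.6, -1.2]
gripper_width: 0.229
```

```bash
cat > look.py <<'E'
from h import *
import sys
tag=sys.argv[1]
s=manip.sense(); print(np.round(s["tcp_pos"],1),np.round(s["orientation"],4),np.round(s["wrist_force"],1),s["gripper_width"],s["time_s"])
for c in sys.argv[2:]:
    d,W=cap(c); p=proj(d,s["tcp_pos"])[0]; np.savez(f"{c}_{tag}.npz",W=W,c=d["color"])
    u,v=p.astype(int); u0=max(u-60,0);v0=max(v-50,0)
    im=cv2.resize(d["color"][v0:v0+100,u0:u0+120,::-1],None,fx=6,fy=6,interpolation=cv2.INTER_CUBIC)
    cv2.circle(im,tuple(int(t) for t in ((p[0]-u0)*6,(p[1]-v0)*6)),3,(0,0,255),-1)
    cv2.imwrite(f"pics/{tag}_{c}.png",im)
E
python3 look.py b side
```

```text
[527.9 -30.5  68.3] [ 3.1377 -0.      1.5902] [-0.2 -0.6 -1.2] 0.22887374724859127 5.675
```

View pics/b_side.png

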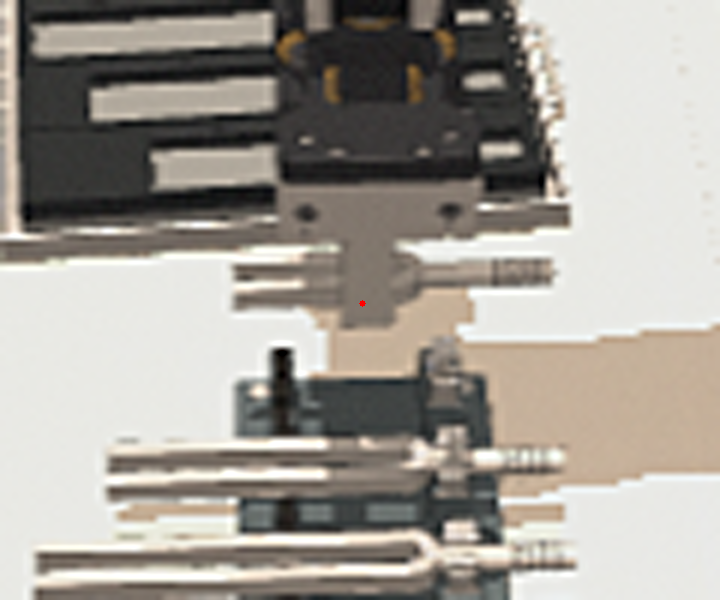

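```bash
cat > pitch.py <<'E'
import numpy as np,sys
from h import manip
from rig import manip
s=manip.sense(); t=np.array(s["tcp_pos"]); yaw=s["orientation"][2]-np.pi/2
tag=sys.argv[1]; tip=float(sys.argv[2])
W=np.load(f"side_{tag}.npz")["W"].reshape(-1,3); W=W[~np.isnan(W[:,0])]
c,sn=np.cos(yaw),np.sin(yaw); d=W-t; X=c*d[:,0]+sn*d[:,1]+28; Y=-sn*d[:,0]+c*d[:,1]; Z=d[:,2]
m=(abs(Y)<16)&(abs(Z-13)<25)&(X>-55)&(X<tip+15)
X,Y,Z=X[m],Y[m],Z[m]
a=(X<-8); b=(X>44)
for n,k in (("stem",a),("tines",b)):
    f=np.polyfit(X[k],Z[k],1); print(n,k.sum(),"x",X[k].min().round(1),X[k].max().round(1),"z med",np.median(Z[k]).round(1),"p90",np.percentile(Z[k],90).round(1),"slope",f[0].round(3),"y",np.percentile(Y[k],[3,97]).round(1))
for lo in range(-45,int(tip),15):
    k=(X>=lo)&(X<lo+15)
    if k.sum()>3: print(lo,np.percentile(Z[k],[50,92]).round(1),k.sum())
E
python3 pitch.py b 80
```

```text
stem 69 x -41.1 -8.6 z med 17.6 p90 19.6 slope 0.022 y [-5.4  6.1]
tines 146 x 45.5 79.9 z med 18.0 p90 20.9 slope -0.017 y [-10.  13.]
-45 [17.8 19.4] 23
-30 [17.6 19.8] 34
-15 [17.5 19.7] 24
0 [18.2 21.1] 39
15 [15.5 21. ] 24
30 [17.1 20.7] 34
45 [17.9 21.4] 62
60 [17.8 20.7] 57
75 [19.  20.9] 27
```

{"name": "jog_arm", "arguments": {"series": [[0, 0, 2.5, 0, 0, 0, 0.1], [1.97, -29.9, 2.5, 0, 0, 3.5, 0.1], [1.97, -29.9, 2.5, 0, 0, 3.5, 0.1], [1.97, -29.9, 2.5, 0, 0, 3.5, 0.1], [1.97, -29.9, 2.5, 0, 0, 3.5, 0.1], [1.97, -29.9, 2.5, 0, 0, 3.5, 0.1], [1.97, -29.9, 0, 0, 0, 3.5, 0.1], [1.97, -29.9, -2.5, 0, 0, 3.5, 0.1], [1.97, -29.9, -2.5, 0, 0, 3.5, 0.1], [1.97, -29.9, -2.5, 0, 0, 3.5, 0.1]]}}

```text
time_s: 6.98
tcp_pos: [546.3, -329.4, 41.7]
orientation: [3.141, -0.0, 1.652]
wrist_force: [0.7, -0.2, -0.5]
gripper_width: 0.227
```

```bash
python3 look.py c side; python3 pitch.py c 80
```

```text
[ 546.3 -329.4   41.7] [ 3.1414 -0.      1.6516] [ 0.7 -0.2 -0.5] 0.22701817723246553 6.975
stem 51 x -52.6 -8.2 z med 15.8 p90 18.6 slope 0.307 y [-12.4   7.4]
tines 90 x 44.5 81.9 z med 16.6 p90 19.9 slope -0.027 y [-11.3  14.3]
-45 [16.8 18.6] 16
-30 [16.5 18.9] 20
-15 [15.9 18.3] 21
0 [17.  19.4] 26
15 [14.3 17.6] 11
30 [16.7 30.3] 22
45 [16.3 20. ] 37
60 [17.1 20.2] 38
75 [16.6 18.8] 13
```

View pics/c_side.png

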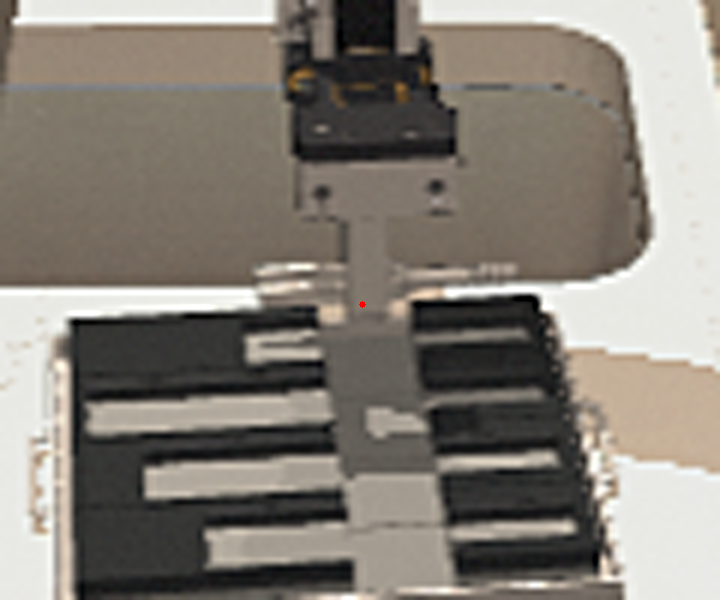

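{"name": "jog_arm", "arguments": {"series": [[0, 0, -1.2, 0, 0, 0, 0.1], [0, 0, -2.2, 0, 0, 0, 0.1], [0, 0, -2.8, 0, 0, 0, 0.1], [0, 0, -3.15, 0, 0, 0, 0.1], [0, 0, -3.15, 0, 0, 0, 0.1]]}}

```text
time_s: 7.65
tcp_pos: [545.9, -329.5, 9.7]
orientation: [-3.141, -0.0, 1.651]
wrist_force: [0.2, 0.4, -0.1]
gripper_width: 0.232
```

```bash
python3 look.py d side
```

```text
[ 545.9 -329.5    9.7] [-3.1411e+00 -3.0000e-04  1.6513e+00] [ 0.2  0.4 -0.1] 0.2322935355286984 7.65
```

View pics/d_side.png

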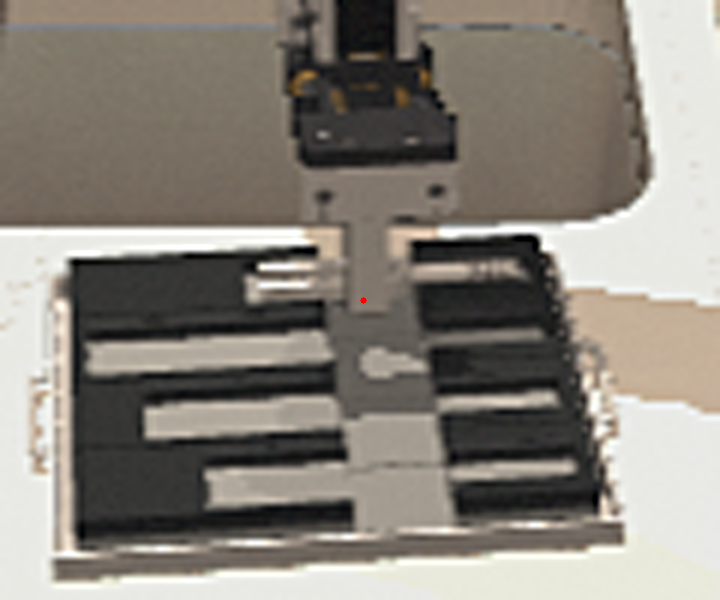

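{"name": "jog_arm", "arguments": {"series": [[0, 0, 0, 0, 0, 0, 0.275], [0, 0, 0, 0, 0, 0, 0.275], [0, 0, 0.2, 0, 0, 0, 0.275], [0, 0, 1.2, 0, 0, 0, 0.29], [0, 0, 3.0, 0, 0, 0, 0.35], [0, 0, 7, 0, 0, 0, 0.43], [0, 0, 10, 0, 0, 0, 0.43]]}}

```text
time_s: 8.57
tcp_pos: [546.8, -330.0, 113.0]
orientation: [3.139, 0.001, 1.651]
wrist_force: [0.4, 0.5, -0.2]
gripper_width: 0.427
```

```bash
python3 look.py e side top
```

```text
[ 546.8 -330.   113. ] [3.1395e+00 1.4000e-03 1.6512e+00] [ 0.4  0.5 -0.2] 0.42663391103528536 8.575
```

View pics/e_side.png

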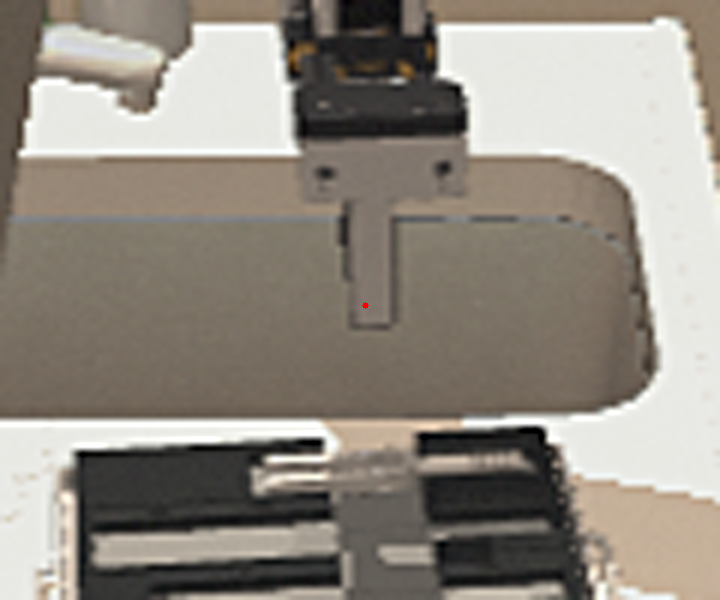

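{"name": "jog_arm", "arguments": {"series": [[-2.3, 49.8, 0, 0, 0, -3.5, 0.43], [-2.3, 49.8, 0, 0, 0, -3.5, 0.43], [-2.3, 49.8, 0, 0, 0, -3.5, 0.43], [-2.3, 49.8, 0, 0, 0, -3.5, 0.43], [-2.3, 49.8, 0, 0, 0, -3.5, 0.43], [-2.3, 49.8, 0, 0, 0, -3.5, 0.43], [-2.3, 49.8, 0, 0, 0, -3.5, 0.43], [-2.3, 49.8, 0, 0, 0, -3.5, 0.43], [-2.3, 49.8, -1.0, 0, 0, -3.5, 0.43], [-2.3, 49.8, -4.0, 0, 0, -3.5, 0.43], [-2.3, 49.8, -6.0, 0, 0, -3.5, 0.43], [-2.3, 49.8, -6.0, 0, 0, -3.5, 0.43], [-2.3, 49.8, -6.0, 0, 0, -3.5, 0.43]]}}

```text
time_s: 10.3
tcp_pos: [523.5, 167.7, 50.5]
orientation: [3.141, 0.0, 1.589]
wrist_force: [-0.9, -0.4, 0.2]
gripper_width: 0.432
```

```bash
python3 look.py f side
```

```text
[523.5 167.7  50.5] [3.1410e+00 1.0000e-04 1.5892e+00] [-0.9 -0.4  0.2] 0.43214192244654803 10.3
```

View pics/f_side.png

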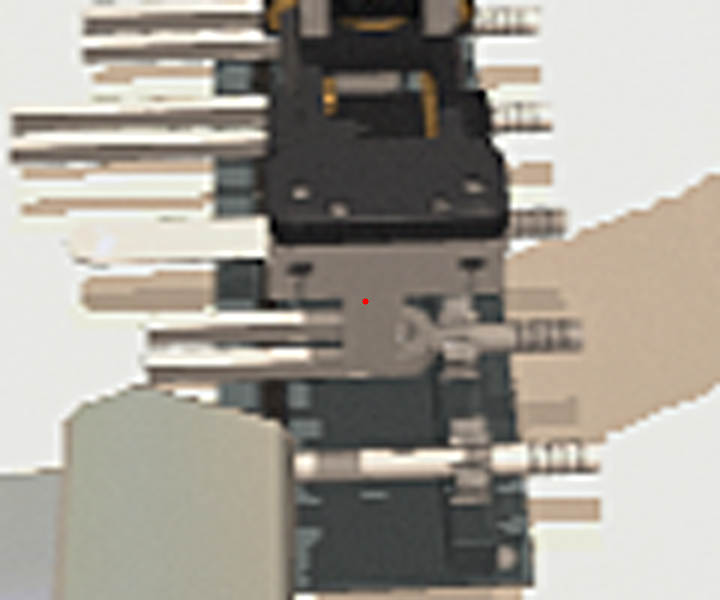

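{"name": "jog_arm", "arguments": {"series": [[0, 0.03, -1.8, 0, 0, 0, 0.43], [0, 0.03, -3.0, 0, 0, 0, 0.43], [0, 0.03, -3.35, 0, 0, 0, 0.43], [0, 0.03, -3.35, 0, 0, 0, 0.43], [0, 0.03, -3.35, 0, 0, 0, 0.1], [0, 0.03, -3.35, 0, 0, 0, 0.1], [0, 0.03, -3.35, 0, 0, 0, 0.1], [0, 0.03, -3.35, 0, 0, 0, 0.1], [0, 0.03, -3.35, 0, 0, 0, 0.1]]}}

```text
time_s: 11.48
tcp_pos: [523.3, 168.7, 16.8]
orientation: [3.141, -0.0, 1.59]
wrist_force: [-0.4, -0.5, 4.4]
gripper_width: 0.229
```

{"name": "jog_arm", "arguments": {"series": [[0, 0, 0.4, 0, 0, 0, 0.1], [0, 0, 0.8, 0, 0, 0, 0.1], [0, 0, 1.2, 0, 0, 0, 0.1], [0, 0, 1.6, 0, 0, 0, 0.1], [0, 0, 2.5, 0, 0, 0, 0.1], [0, 0, 6, 0, 0, 0, 0.1], [0, 0, 8, 0, 0, 0, 0.1], [0, 0, 8, 0, 0, 0, 0.1]]}}

```text
time_s: 12.48
tcp_pos: [524.3, 169.2, 98.3]
orientation: [3.138, -0.001, 1.59]
wrist_force: [0.1, -0.7, -0.8]
gripper_width: 0.226
```

```bash
python3 look.py g side; python3 pitch.py g 105
```

```text
[524.3 169.2  98.3] [ 3.1380e+00 -1.3000e-03  1.5902e+00] [ 0.1 -0.7 -0.8] 0.22554615357663435 12.475
stem 82 x -42.2 -9.2 z med 18.1 p90 20.3 slope -0.073 y [-3.1  5.1]
tines 288 x 44.2 102.7 z med 18.2 p90 21.4 slope 0.017 y [-9.1 12.4]
-45 [18.9 20.4] 36
-30 [18.  20.8] 41
-15 [14.1 15.6] 9
0 [14.9 20.5] 18
15 [16.2 21.2] 10
30 [16.7 20.1] 14
45 [16.6 21.3] 34
60 [18.2 21.5] 77
75 [18.2 21.6] 89
90 [18.9 21.8] 84
```

View pics/g_side.png

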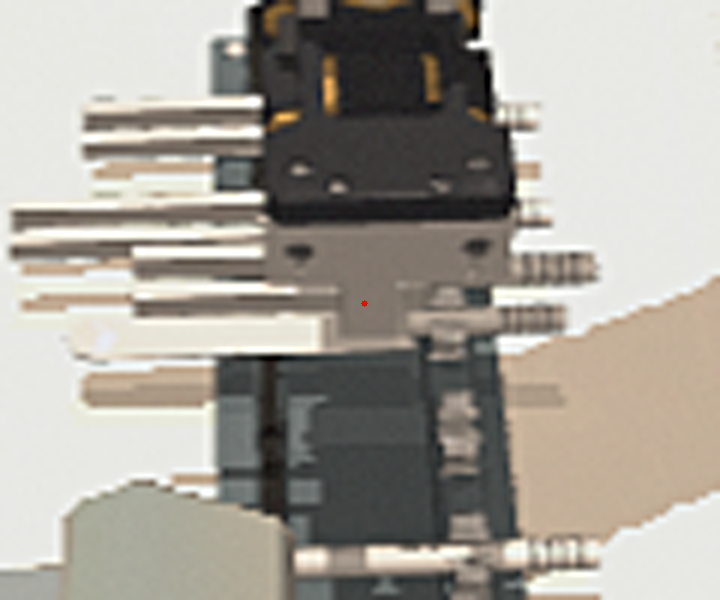

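{"name": "jog_arm", "arguments": {"series": [[1.1, -34.85, 0, 0, 0, 3.5, 0.1], [1.1, -34.85, 0, 0, 0, 3.5, 0.1], [1.1, -34.85, 0, 0, 0, 3.5, 0.1], [1.1, -34.85, 0, 0, 0, 3.5, 0.1], [1.1, -34.85, 0, 0, 0, 3.5, 0.1], [1.1, -34.85, 0, 0, 0, 3.5, 0.1], [1.1, -34.85, -3, 0, 0, 3.5, 0.1], [1.1, -34.85, -5.5, 0, 0, 3.5, 0.1], [1.1, -34.85, -5.5, 0, 0, 3.5, 0.1], [1.1, -34.85, -5.5, 0, 0, 3.5, 0.1]]}}

```text
time_s: 13.78
tcp_pos: [534.1, -179.6, 41.5]
orientation: [-3.141, -0.0, 1.652]
wrist_force: [0.3, 0.2, -0.2]
gripper_width: 0.235
```

```bash
python3 look.py i side; python3 pitch.py i 105
```

```text
[ 534.1 -179.6   41.5] [-3.1414e+00 -2.0000e-04  1.6516e+00] [ 0.3  0.2 -0.2] 0.23477814925201537 13.775
stem 59 x -51.9 -8.6 z med 16.0 p90 18.7 slope 0.056 y [-11.6   7.5]
tines 190 x 44.8 119.8 z med 16.0 p90 19.4 slope -0.056 y [-10.3  13. ]
-45 [16.8 19.5] 21
-30 [15.8 18.4] 23
-15 [16.7 18.7] 26
0 [16.8 19.8] 32
15 [16.3 20.4] 8
30 [17.  22.5] 30
45 [16.1 19.9] 48
60 [16.2 19.7] 47
75 [16.  18.9] 49
90 [15.1 19.7] 42
```

View pics/i_side.png

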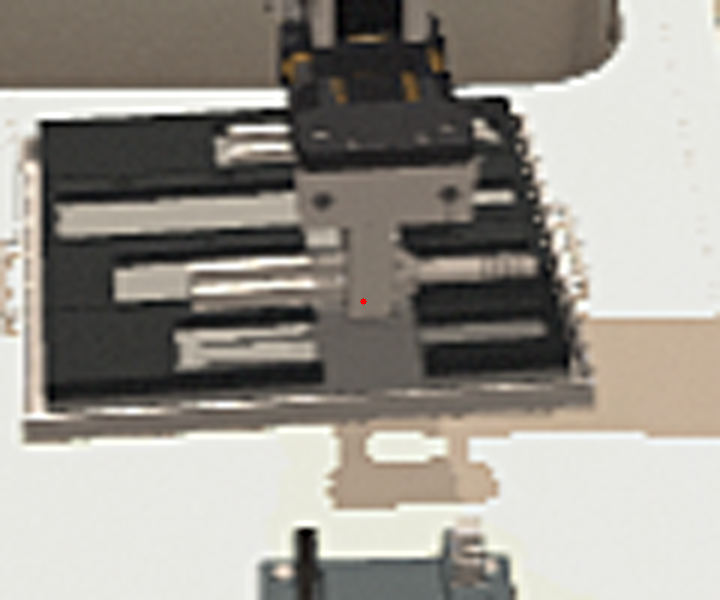

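{"name": "jog_arm", "arguments": {"series": [[0, 0, -1.2, 0, 0, 0, 0.1], [0, 0, -2.2, 0, 0, 0, 0.1], [0, 0, -2.8, 0, 0, 0, 0.1], [0, 0, -3.15, 0, 0, 0, 0.1], [0, 0, -3.15, 0, 0, 0, 0.1]]}}

```text
time_s: 14.45
tcp_pos: [533.9, -179.7, 9.7]
orientation: [-3.141, -0.0, 1.651]
wrist_force: [0.5, 0.4, -0.7]
gripper_width: 0.23
```

```bash
python3 look.py j side
```

```text
[ 533.9 -179.7    9.7] [-3.1411e+00 -2.0000e-04  1.6513e+00] [ 0.5  0.4 -0.7] 0.2300820086720587 14.45
```

View pics/j_side.png

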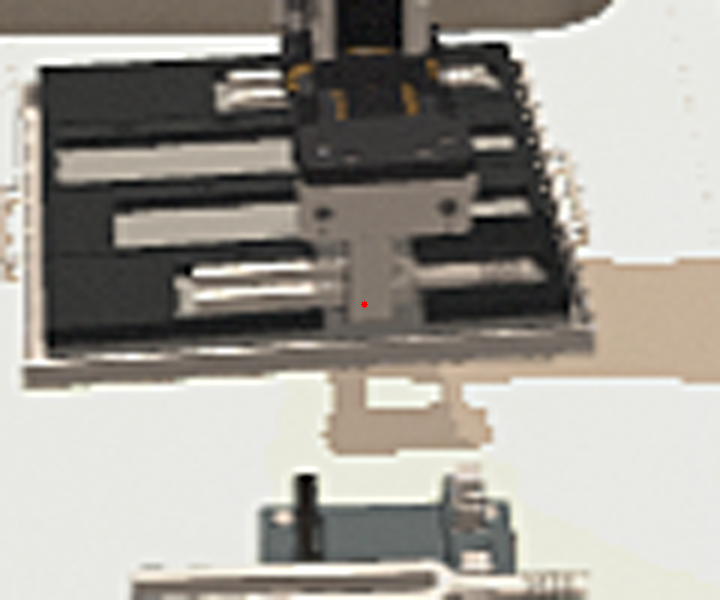

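{"name": "jog_arm", "arguments": {"series": [[0, 0, 0, 0, 0, 0, 0.275], [0, 0, 0, 0, 0, 0, 0.275], [0, 0, 0.2, 0, 0, 0, 0.275], [0, 0, 1.2, 0, 0, 0, 0.29], [0, 0, 3.0, 0, 0, 0, 0.35], [0, 0, 7, 0, 0, 0, 0.43], [0, 0, 10, 0, 0, 0, 0.43], [-0.83, 19.95, 10, 0, 0, -3.5, 0.43], [-0.83, 19.95, 10, 0, 0, -3.5, 0.43], [-0.83, 19.95, 10, 0, 0, -3.5, 0.43], [-0.83, 19.95, 10, 0, 0, -3.5, 0.43], [-0.83, 19.95, 7, 0, 0, -3.5, 0.43], [-0.83, 19.95, 4.05, 0, 0, -3.5, 0.43], [-0.83, 19.95, 4.05, 0, 0, -3.5, 0.43], [-0.83, 19.95, 4.05, 0, 0, -3.5, 0.43]]}}

```text
time_s: 16.38
tcp_pos: [526.5, 19.1, 51.6]
orientation: [3.14, 0.0, 1.589]
wrist_force: [-0.2, -0.1, 0.0]
gripper_width: 0.427
```

```bash
python3 look.py k side top
```

```text
[526.5  19.1  51.6] [3.1402e+00 2.0000e-04 1.5892e+00] [-0.2 -0.1  0. ] 0.4271042209453658 16.375
```

View pics/k_side.png

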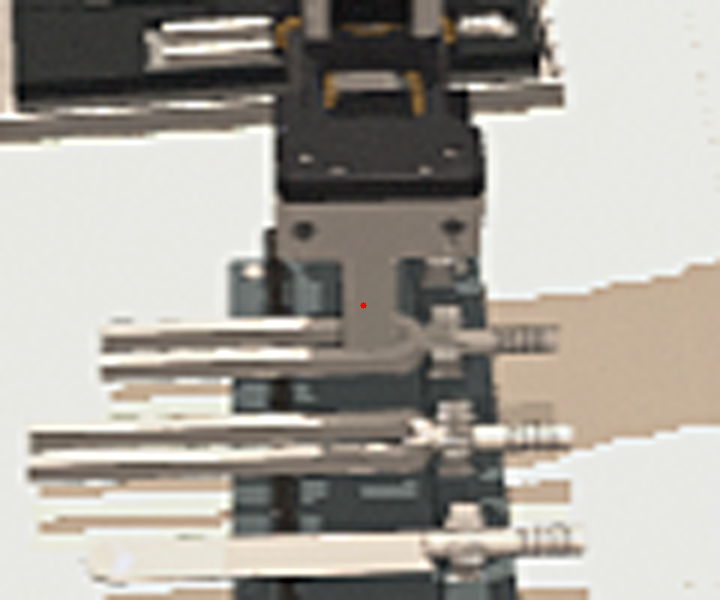

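View pics/k_top.png

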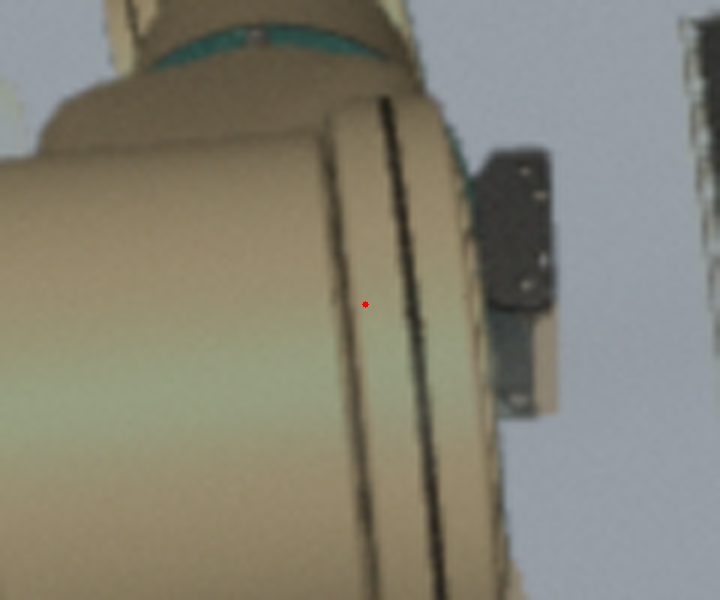

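{"name": "jog_arm", "arguments": {"series": [[0, 0, -1.8, 0, 0, 0, 0.43], [0, 0, -3.0, 0, 0, 0, 0.43], [0, 0, -3.35, 0, 0, 0, 0.43], [0, 0, -3.35, 0, 0, 0, 0.43], [0, 0, -3.35, 0, 0, 0, 0.1], [0, 0, -3.35, 0, 0, 0, 0.1], [0, 0, -3.35, 0, 0, 0, 0.1], [0, 0, -3.35, 0, 0, 0, 0.1], [0, 0, -3.35, 0, 0, 0, 0.1]]}}

```text
time_s: 17.6
tcp_pos: [526.1, 19.4, 17.3]
orientation: [3.141, 0.0, 1.59]
wrist_force: [-0.1, -2.3, 3.4]
gripper_width: 0.229
```

Now lift.

{"name": "jog_arm", "arguments": {"series": [[0, 0, 0.4, 0, 0, 0, 0.1], [0, 0, 0.8, 0, 0, 0, 0.1], [0, 0, 1.2, 0, 0, 0, 0.1], [0, 0, 1.6, 0, 0, 0, 0.1], [0, 0, 2.5, 0, 0, 0, 0.1], [0, 0, 6, 0, 0, 0, 0.1], [0, 0, 8, 0, 0, 0, 0.1], [0, 0, 8, 0, 0, 0, 0.1]]}}

```text
time_s: 18.6
tcp_pos: [527.0, 20.0, 98.7]
orientation: [3.138, -0.0, 1.59]
wrist_force: [-1.0, 1.3, -1.5]
gripper_width: 0.231
```

```bash
python3 look.py l side; python3 pitch.py l 130
```

```text
[527.   20.   98.7] [ 3.1379e+00 -4.0000e-04  1.5902e+00] [-1.   1.3 -1.5] 0.23109566582137747 18.6
stem 75 x -41.3 -8.5 z med 17.2 p90 19.9 slope 0.006 y [-2.7  5. ]
tines 398 x 44.5 128.6 z med 17.6 p90 20.8 slope 0.005 y [-9.5 13. ]
-45 [17.3 19.5] 26
-30 [17.7 20. ] 34
-15 [17.6 20.4] 35
0 [17.7 20.9] 43
15 [16.  20.1] 18
30 [17.8 20.3] 25
45 [18.2 20.8] 71
60 [16.7 20.8] 72
75 [16.4 21.1] 70
90 [17.4 21.3] 71
105 [17.9 21. ] 69
120 [18.3 20.4] 40
```

View pics/l_side.png

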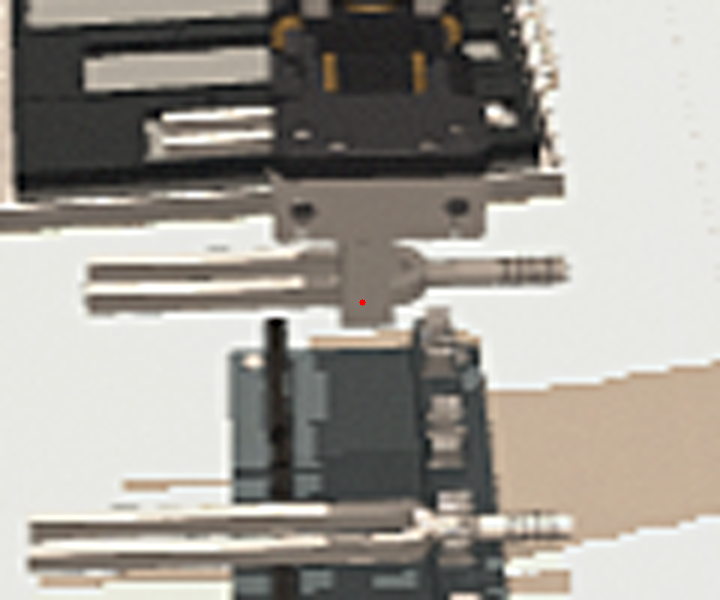

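{"name": "jog_arm", "arguments": {"series": [[1.23, -24.93, 0, 0, 0, 3.5, 0.1], [1.23, -24.93, 0, 0, 0, 3.5, 0.1], [1.23, -24.93, 0, 0, 0, 3.5, 0.1], [1.23, -24.93, 0, 0, 0, 3.5, 0.1], [1.23, -24.93, 0, 0, 0, 3.5, 0.1], [1.23, -24.93, -3, 0, 0, 3.5, 0.1], [1.23, -24.93, -5.5, 0, 0, 3.5, 0.1], [1.23, -24.93, -5.5, 0, 0, 3.5, 0.1], [1.23, -24.93, -5.5, 0, 0, 3.5, 0.1]]}}

```text
time_s: 19.77
tcp_pos: [538.3, -228.9, 42.1]
orientation: [3.142, -0.0, 1.652]
wrist_force: [1.2, -0.0, -0.3]
gripper_width: 0.231
```

```bash
python3 look.py m side; python3 pitch.py m 130
```

```text
[ 538.3 -228.9   42.1] [ 3.1416e+00 -3.0000e-04  1.6522e+00] [ 1.2 -0.  -0.3] 0.23132113174639668 19.775
stem 52 x -54.9 -8.3 z med 15.6 p90 18.1 slope 0.042 y [-4.6  6.2]
tines 249 x 44.4 136.1 z med 15.7 p90 19.2 slope -0.005 y [-10.8  14.3]
-45 [16.7 18.2] 20
-30 [14.9 18.1] 21
-15 [14.5 19.5] 22
0 [17.7 19.2] 30
15 [16.  18.3] 8
30 [16.8 30.4] 31
45 [16.1 19.2] 42
60 [16.  19.4] 45
75 [15.4 19.4] 46
90 [16.3 19.4] 40
105 [15.6 19.1] 48
120 [16.1 19.7] 23
```

View pics/m_side.png

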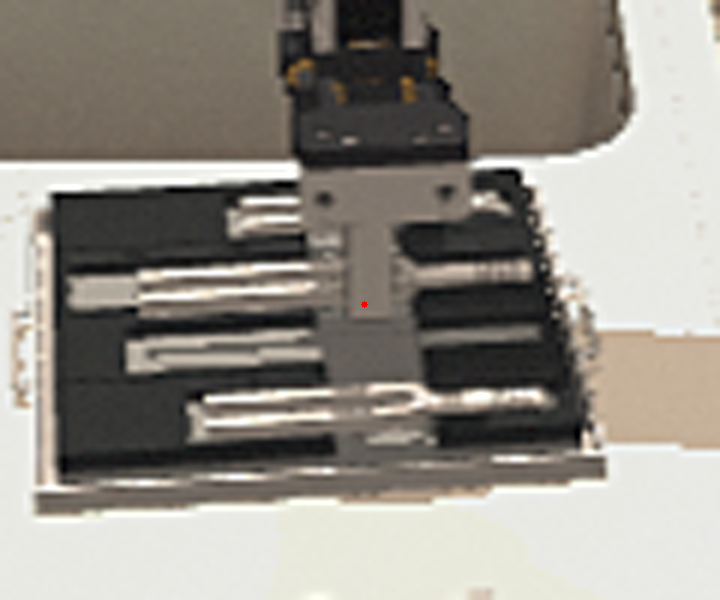

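{"name": "jog_arm", "arguments": {"series": [[0, 0, -1.2, 0, 0, 0, 0.1], [0, 0, -2.2, 0, 0, 0, 0.1], [0, 0, -2.8, 0, 0, 0, 0.1], [0, 0, -3.15, 0, 0, 0, 0.1], [0, 0, -3.15, 0, 0, 0, 0.1]]}}

```text
time_s: 20.45
tcp_pos: [537.9, -229.6, 10.2]
orientation: [-3.141, -0.0, 1.651]
wrist_force: [0.5, 0.4, -0.5]
gripper_width: 0.229
```

```bash
python3 look.py n side
```

```text
[ 537.9 -229.6   10.2] [-3.1412e+00 -2.0000e-04  1.6513e+00] [ 0.5  0.4 -0.5] 0.22902240138623373 20.45
```

View pics/n_side.png

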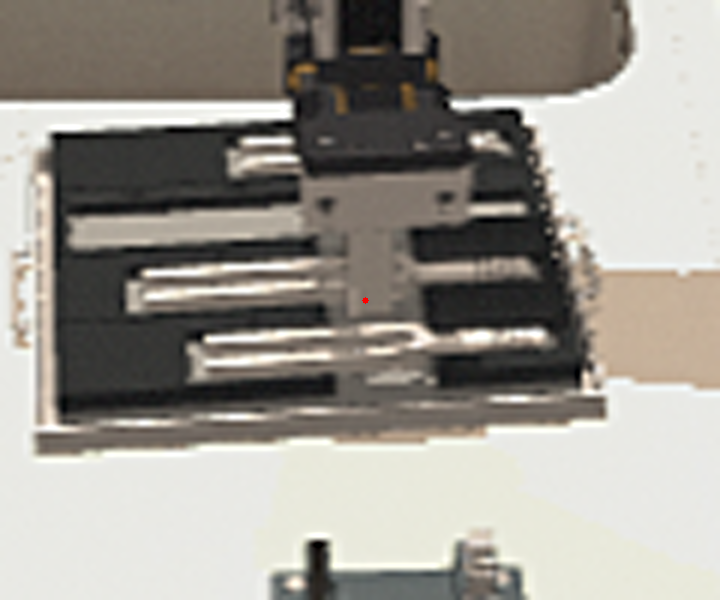

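{"name": "jog_arm", "arguments": {"series": [[0, 0, 0, 0, 0, 0, 0.275], [0, 0, 0, 0, 0, 0, 0.275], [0, 0, 0.2, 0, 0, 0, 0.275], [0, 0, 1.2, 0, 0, 0, 0.29], [0, 0, 3.0, 0, 0, 0, 0.35], [0, 0, 7, 0, 0, 0, 0.43], [0, 0, 10, 0, 0, 0, 0.43], [-1.33, 29.87, 10, 0, 0, -3.5, 0.43], [-1.33, 29.87, 10, 0, 0, -3.5, 0.43], [-1.33, 29.87, 10, 0, 0, -3.5, 0.43], [-1.33, 29.87, 10, 0, 0, -3.5, 0.43], [-1.33, 29.87, 10, 0, 0, -3.5, 0.43], [-1.33, 29.87, 10, 0, 0, -3.5, 0.43], [-1.33, 29.87, 7, 0, 0, -3.5, 0.43], [-1.33, 29.87, 4, 0, 0, -3.5, 0.43], [-1.33, 29.87, 4, 0, 0, -3.5, 0.43], [-1.33, 29.87, 4, 0, 0, -3.5, 0.43]]}}

```text
time_s: 22.62
tcp_pos: [525.6, 68.3, 51.7]
orientation: [3.14, 0.0, 1.589]
wrist_force: [-0.4, 0.3, -0.4]
gripper_width: 0.43
```

```bash
python3 look.py o side
```

```text
[525.6  68.3  51.7] [3.1402e+00 1.0000e-04 1.5890e+00] [-0.4  0.3 -0.4] 0.43049753479646513 22.625
```

View pics/o_side.png

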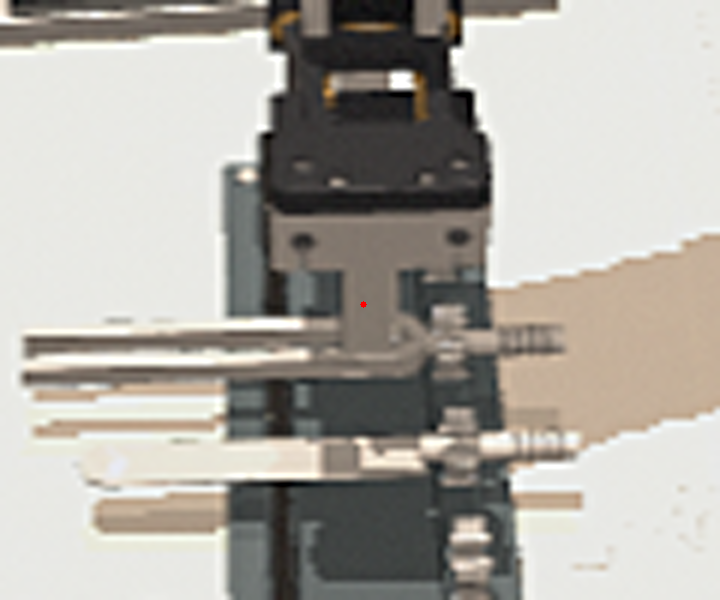

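{"name": "jog_arm", "arguments": {"series": [[0, 0, -1.8, 0, 0, 0, 0.43], [0, 0, -3.0, 0, 0, 0, 0.43], [0, 0, -3.35, 0, 0, 0, 0.43], [0, 0, -3.35, 0, 0, 0, 0.43], [0, 0, -3.35, 0, 0, 0, 0.1], [0, 0, -3.35, 0, 0, 0, 0.1], [0, 0, -3.35, 0, 0, 0, 0.1], [0, 0, -3.35, 0, 0, 0, 0.1], [0, 0, -3.35, 0, 0, 0, 0.1]]}}

```text
time_s: 23.8
tcp_pos: [525.0, 68.9, 17.2]
orientation: [3.141, 0.0, 1.59]
wrist_force: [0.3, -0.7, 4.0]
gripper_width: 0.232
```

{"name": "jog_arm", "arguments": {"series": [[0, 0, 0.4, 0, 0, 0, 0.1], [0, 0, 0.8, 0, 0, 0, 0.1], [0, 0, 1.2, 0, 0, 0, 0.1], [0, 0, 1.6, 0, 0, 0, 0.1], [0, 0, 2.5, 0, 0, 0, 0.1], [0, 0, 6, 0, 0, 0, 0.1], [0, 0, 8, 0, 0, 0, 0.1], [0, 0, 8, 0, 0, 0, 0.1]]}}

```text
time_s: 24.8
tcp_pos: [526.1, 69.5, 98.7]
orientation: [3.138, -0.001, 1.59]
wrist_force: [-0.5, -0.3, -1.8]
gripper_width: 0.226
```

```bash
python3 look.py q side; python3 pitch.py q 155
```

```text
[526.1  69.5  98.7] [ 3.1379e+00 -8.0000e-04  1.5902e+00] [-0.5 -0.3 -1.8] 0.2260350871537824 24.8
stem 75 x -42.5 -9.0 z med 17.6 p90 20.1 slope -0.016 y [-1.3  5.9]
tines 560 x 44.2 153.9 z med 17.7 p90 20.5 slope 0.007 y [-10.2  12.2]
-45 [17.5 19.5] 24
-30 [17.7 20.5] 37
-15 [17.6 20.6] 34
0 [18.4 20.1] 44
15 [17.2 20.5] 18
30 [16.6 20.9] 27
45 [17.4 20. ] 65
60 [17.6 20.5] 76
75 [17.8 20.3] 84
90 [17.7 20.5] 76
105 [17.5 20.8] 70
120 [17.8 20.7] 79
135 [17.7 20.7] 80
150 [17.8 20.7] 21
```

View pics/q_side.png

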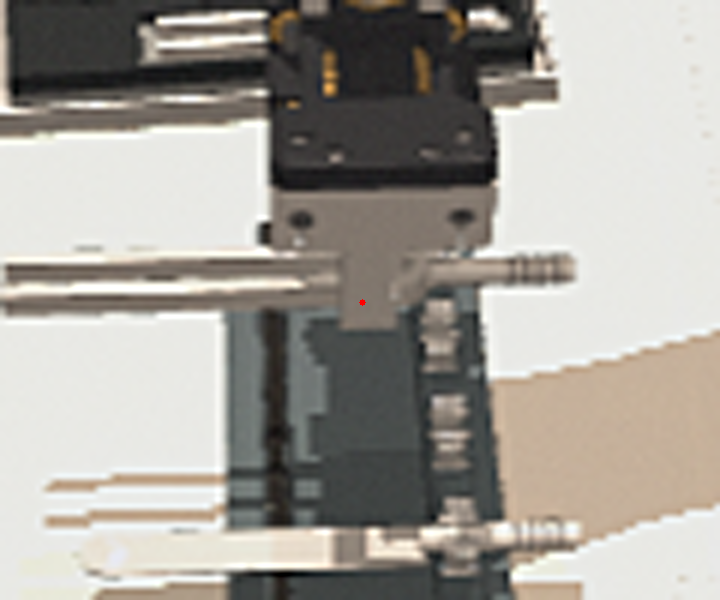

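{"name": "jog_arm", "arguments": {"series": [[1.73, -34.84, 0, 0, 0, 3.5, 0.1], [1.73, -34.84, 0, 0, 0, 3.5, 0.1], [1.73, -34.84, 0, 0, 0, 3.5, 0.1], [1.73, -34.84, 0, 0, 0, 3.5, 0.1], [1.73, -34.84, 0, 0, 0, 3.5, 0.1], [1.73, -34.84, 0, 0, 0, 3.5, 0.1], [1.73, -34.84, -3, 0, 0, 3.5, 0.1], [1.73, -34.84, -5.5, 0, 0, 3.5, 0.1], [1.73, -34.84, -5.5, 0, 0, 3.5, 0.1], [1.73, -34.84, -5.5, 0, 0, 3.5, 0.1]]}}

```text
time_s: 26.1
tcp_pos: [542.2, -279.1, 42.0]
orientation: [-3.141, -0.0, 1.652]
wrist_force: [0.0, 0.1, 0.0]
gripper_width: 0.23
```

```bash
python3 look.py r side; python3 pitch.py r 155
```

```text
[ 542.2 -279.1   42. ] [-3.1415e+00 -2.0000e-04  1.6516e+00] [0.  0.1 0. ] 0.22985348002673775 26.1
stem 50 x -49.3 -8.0 z med 16.0 p90 18.3 slope 0.152 y [-4.1  8. ]
tines 301 x 44.5 152.7 z med 15.9 p90 19.1 slope -0.006 y [-10.3  13.3]
-45 [15.7 17.9] 17
-30 [16.  18.5] 22
-15 [16.4 17.8] 18
0 [15.9 19.8] 28
15 [14.4 18.3] 12
30 [17.5 30.9] 28
45 [16.9 19.4] 38
60 [16.3 19.3] 45
75 [15.6 19.2] 39
90 [16.1 19.1] 39
105 [15.8 18.9] 45
120 [15.4 19.5] 41
135 [16.1 18.6] 42
150 [14.3 18. ] 8
```

View pics/r_side.png

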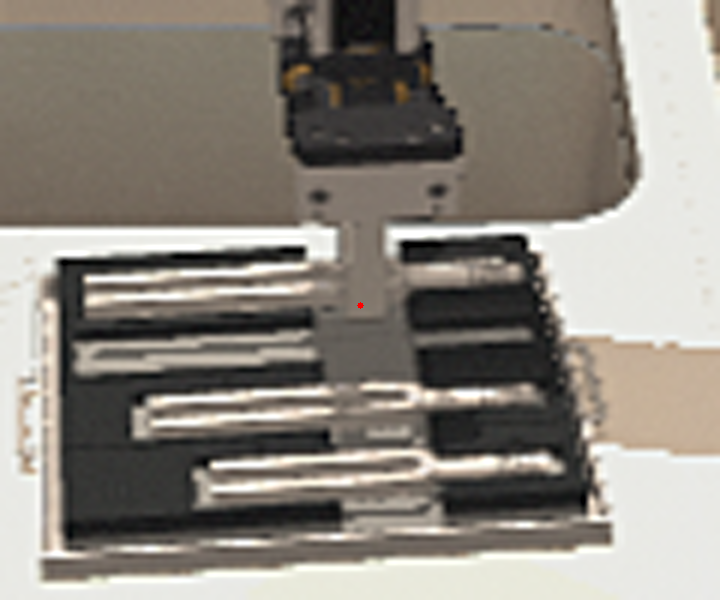

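{"name": "jog_arm", "arguments": {"series": [[0, 0, -1.2, 0, 0, 0, 0.1], [0, 0, -2.2, 0, 0, 0, 0.1], [0, 0, -2.8, 0, 0, 0, 0.1], [0, 0, -3.15, 0, 0, 0, 0.1], [0, 0, -3.15, 0, 0, 0, 0.1]]}}

```text
time_s: 26.78
tcp_pos: [541.9, -279.2, 10.2]
orientation: [-3.141, -0.0, 1.651]
wrist_force: [1.1, -0.1, -0.9]
gripper_width: 0.232
```

```bash
python3 look.py s side
```

```text
[ 541.9 -279.2   10.2] [-3.1412e+00 -2.0000e-04  1.6513e+00] [ 1.1 -0.1 -0.9] 0.23246745613019212 26.775
```

View pics/s_side.png

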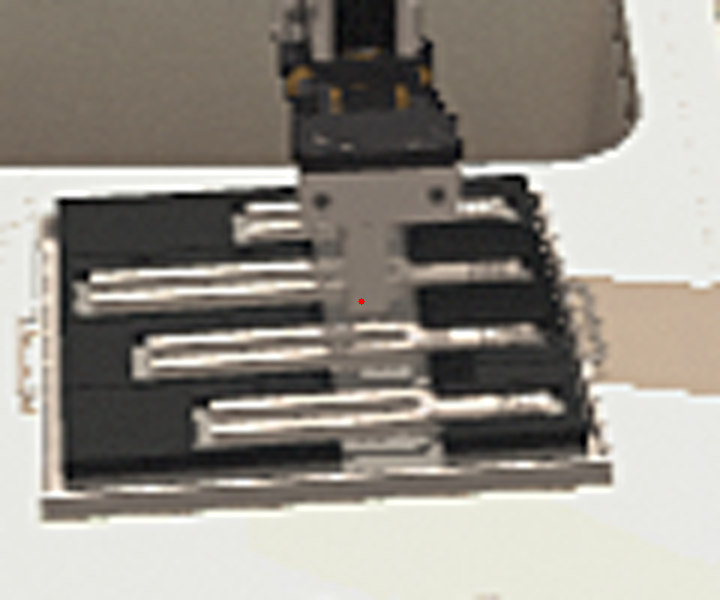

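Release, rise and move away leftwards, to clear both cameras' view.

{"name": "jog_arm", "arguments": {"series": [[0, 0, 0, 0, 0, 0, 0.275], [0, 0, 0, 0, 0, 0, 0.275], [0, 0, 0.2, 0, 0, 0, 0.275], [0, 0, 1.2, 0, 0, 0, 0.29], [0, 0, 3.0, 0, 0, 0, 0.35], [0, 0, 7, 0, 0, 0, 0.43], [0, 0, 12, 0, 0, 0, 0.43], [-5, 15, 14, 0, 0, 0, 0.43], [-10, 30, 14, 0, 0, 0, 0.43], [-10, 45, 16, 0, 0, 0, 0.43], [-15, 68, 18, 0, 0, 0, 0.43], [-15, 68, 18, 0, 0, 0, 0.43], [-15, 68, 18, 0, 0, 0, 0.43], [-15, 68, 18, 0, 0, 0, 0.43], [-15, 68, 18, 0, 0, 0, 0.43], [-15, 68, 18, 0, 0, 0, 0.43], [-15, 68, 18, 0, 0, 0, 0.43]]}}

```text
time_s: 28.95
tcp_pos: [406.3, 329.7, 185.9]
orientation: [3.14, -0.001, 1.651]
wrist_force: [1.4, 0.3, -0.4]
gripper_width: 0.428
```

```bash
python3 - <<'E'
from h import *
from bedfit import zmodel
s=manip.sense(); print(s["tcp_pos"],s["time_s"])
for c in ("side","top"):
    d,W=cap(c); np.savez(f"{c}_end.npz",W=W,c=d["color"])
    im=d["color"][140:340,150:310] if c=="side" else d["color"][110:220,130:360]
    f=3 if c=="side" else 3.4
    cv2.imwrite(f"pics/end_{c}.png",cv2.resize(im[:,:,::-1],None,fx=f,fy=f*(1 if c=="side" else 1.3),interpolation=cv2.INTER_CUBIC))
    P=W.reshape(-1,3); P=P[~np.isnan(P[:,0])]
    z,X,Y=zmodel(P,(506,-182,.081))
    for k,(n,tip) in enumerate([("s",105),("m",130),("l",155),("xs",80)]):
        y=Y+50*k; 
        r=[]
        for lo,hi in ((-42,-20),(-20,0),(10,18),(tip-30,tip-15),(tip-15,tip)):
            m=(abs(y)<13)&(X>lo)&(X<hi)&(P[:,2]<45); q=P[m,2]; r.append(np.percentile(q,[90,97]).round(1).tolist() if len(q) else None)
        m=(abs(y)<16)&(X>10)&(X<48)&(P[:,2]>19.5)&(P[:,2]<40); t=y[m]
        hi=(abs(y)<10)&(X>-60)&(X<tip+20)
        print(c,n,r,"yc",np.percentile(t,[4,96]).round(1) if len(t) else None)
E
```

```text
[406.32554619 329.68676349 185.85033334] 28.95
side s [[27.3, 29.4], [28.7, 29.6], [28.6, 29.3], [28.8, 29.8], [28.9, 30.3]] yc [-11.9  12.2]
side m [[28.3, 29.8], [29.0, 29.6], [28.7, 30.8], [29.3, 29.8], [29.0, 29.4]] yc [-9.5 13.8]
side l [[28.4, 28.7], [28.7, 29.7], [29.1, 30.4], [29.6, 30.3], [28.8, 29.2]] yc [-10.8  12.6]
side xs [[29.0, 29.3], [28.2, 28.3], [30.2, 31.0], [29.6, 30.2], [28.8, 30.5]] yc [-10.   12.2]
top s [[28.2, 29.9], [28.5, 30.6], [28.5, 29.6], [30.6, 31.6], [28.6, 30.8]] yc [-9.1 11.5]
top m [[28.8, 29.8], [28.6, 30.6], [29.3, 30.4], [29.4, 29.7], [27.9, 31.1]] yc [-8.6 11.9]
top l [[29.1, 30.2], [28.0, 30.5], [29.3, 29.9], [27.7, 29.5], [29.6, 30.8]] yc [-8.9 11.7]
top xs [[28.1, 31.7], [28.3, 30.2], [27.9, 29.4], [28.7, 29.3], [28.8, 30.3]] yc [-9.1 11.8]
```

View pics/end_side.png

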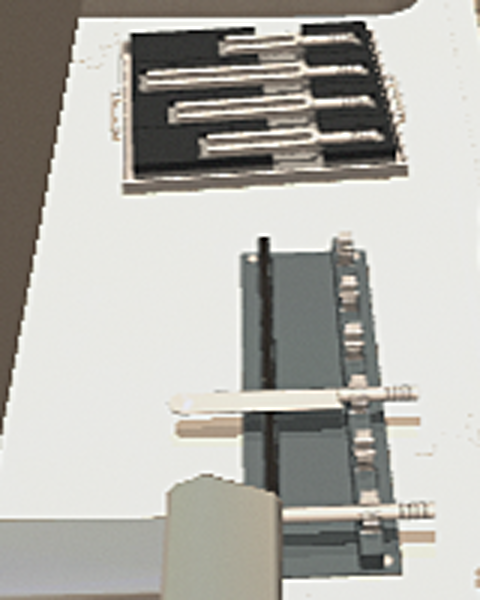

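View pics/end_top.png

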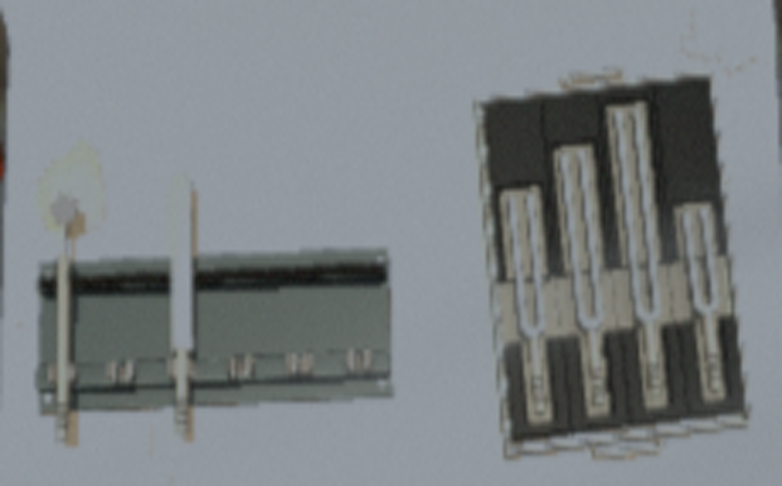

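```bash
python3 -c "
from rig import manip
print(manip.sign_off())"
```

```text
the job is handed in; nothing more can be done
None
```

All four tuning forks are out of the rack and lying in the recesses of their own length, and I handed the job in at about 29 s of the 104 s allowed. I placed them in the order shortest, second shortest, second longest, longest. Each was gripped across both tines, pulled straight up, and checked to be level in the gripper before I laid it down.

- **Forks:** Final pictures from both cameras show each fork inside its own recess, with the stem in the narrow part. The measured fork tops (upper-end readings) are about 27–31 mm along each whole length, against 27 mm expected. The excess is about what the depth noise accounts for, and none of the forks is tilted.
- **Other instruments:** The throat mirror and tongue spatula are still in their clips.
- **Forces:** The wrist force readings I saw, at the end of each move, stayed under 5 N.
- **Robot:** The arm stood clear of everything when I handed in.
- **Disagreement:** The two cameras differed by about 1–2 mm sideways, within their calibration and well inside the recess clearance. No check failed.

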